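# Bring the flux jar to the pointer and hold the carousel

## Task

Take the supplies carousel by the bar knob on its post and slide it along its rail to the left, all the way, until its carriage is against the stop; then turn the carousel by the knob, either way round, until the flux jar (the low tin with a dark lid) stands squarely behind the pointer at the front of the carriage. Keep the knob gripped and the carousel still there with the carriage against the stop: the program finishes while holding it, without letting go. Do not touch the things in the compartments, and leave the two tape rolls and the marker pen beside the rail where they lie.

Things in the scene. Friction and masses are not known exactly. Their poses are not given: they have to be found in the camera images.
- carriage (a joint): Slide of the grey carriage that carries the carousel along the rail. 0 = right-hand end, 0.160 m = against the rubber stop at the left-hand end (+y). Starts between 0 and 0.06. As it grows the carriage moves along +y of pointer_mark. Friction about 3 N, no spring. The carriage is pulled along by the carousel's knob.
- carousel (a joint): Turn of the round carousel about its upright axis on the carriage, rad, counter-clockwise from above; 0 when the flux jar is at the back, away from the pointer's side; starts between -2.3 and 2.3, may turn up to 6.28 either way. Friction about 0.06 N m, no spring, no detents.
- tray_floor (a point): Centre of the floor (z = 0.054) of the carousel's tray, on its axis: grey disc 200 mm across, rim top at z = 0.064, four equal compartments parted by 3 mm walls (tops z = 0.069). They hold the flux jar, solder reel, foam block and a small taped plug (24 x 23 x 10 mm), all set firmly so that they turn with the tray; tops at most z = 0.091.
- knob: Black bar knob fixed on top of the carousel's centre post: 56 mm long (its own x), 16 mm wide (its own y), 30 mm high; origin at its centre, on the carousel's axis, at z = 0.126. It turns with the carousel. Grip it from above across its 16 mm width. The post below it is 18 mm thick.
- flux_jar_center (a point): Centre of the flux jar: a low round tin with a dark screw lid a little wider than its body, 46 mm across, 35 high. Stands in a compartment, 57 mm from the carousel's axis, and goes round with the tray.
- solder_reel_center (a point): Centre of the solder reel: a light spool with two flanges and a hole in the middle, 60 mm across, 36 high, in another compartment.
- foam_block_center (a point): Centre of the light foam block, 56 x 45 x 24 mm, in another compartment.
- pointer_mark (a point): Point on the carriage (moves with it) over which the flux jar's centre must come: 57 mm from the carousel's axis towards the robot's side, straight behind the pointer; z = 0.075. Axes are the rail's: x across it, away from the robot; y along it, towards the stop. The pointer: a dark cone aimed at the axis, on an 18 mm wide post just outside the tray rim, 55 mm in front of this point, 80 mm high.
- rail_base: Fixed rail base of bare metal on the bench, 360 mm long (its y) and 110 wide (its x), origin under its centre; two rods, end blocks up to z = 0.041, the rubber stop inside the left end block. Yaw within 0.15 rad. A crate stands behind it, top at z = 0.12, its packs' leads reach higher.
- tape_yellow: Roll of tape, 62 mm across, 19 high (bystander lying loose on the bench by the rail; origin at its underside). Leave it where it is.
- marker_black: Marker pen, 123 mm long, 12 thick (bystander lying loose on the bench by the rail; origin at its underside). Leave it where it is.
- tape_black: Roll of tape, 67 mm across, 18 high (bystander lying loose on the bench by the rail; origin at its underside). Leave it where it is.

How it is judged:
On the way, in this order (a step that is already met when the one before it is completed fails the run):
1. the carriage is against the stop (value of joint carriage above 0.155 m), for 0.2 s.
2. with the carriage at the stop, the flux jar is behind the pointer (value of joint carriage above 0.155 m and y of flux_jar_center in the frame of pointer_mark between -0.01 and 0.01 m and x of flux_jar_center in the frame of pointer_mark between -0.025 and 0.025 m), for 0.2 s.
At the end, for the whole second after the job is handed in: Carriage within 5 mm of its stop; jar centre within 10 mm along the rail of the pointer line and 25 mm across it; fingers hold the knob (over 1.5 N), carousel still (under 0.05 rad/s) (all of step 2 and contact force between the fingers and knob above 1.5 N and velocity of joint carousel between -0.05 and 0.05 rad/s); the arm keeps its last pose, push and grip.
It fails at once if the robot touches a thing in the compartments (more than 1 N) (contact force between any of the fingers, the arm and flux_jar above 1 N or contact force between any of the fingers, the arm and solder_reel above 1 N or contact force between any of the fingers, the arm and foam_block above 1 N or contact force between any of the fingers, the arm and plug_taped above 1 N).
It fails at once if a tape roll or the marker pen is moved more than 20 mm (distance of any of tape_yellow, marker_black, tape_black from where it was at the start of the episode above 0.02 m).
It also fails if it takes over 56 s, if anything falls off the work surface, if the arm or the gripper's body presses on something with over 40 N, if the wrist force passes 120 N, or if a joint passes its speed limit or range.

## Robot

A 6-joint arm with a two-finger parallel gripper is mounted at the origin on a cart in front of the work surface, level with it; the furniture and walls round the work are solid. World frame = base frame: x ahead of the robot, y to its left, z up, the work surface at z = 0. Lengths are in m, angles in rad, forces in N, time in s.
With the tool pointing down it reaches from about 0.375 to 0.9 m from the base axis. Payload 3.1 kg.
Tool frame: the origin (TCP) lies on the centre line of the jaws, within the pads' length; the fingertips stand 19 mm ahead of it and the grasp point (between the pads) is the TCP; z points along the fingers, y is the line along which they close (so a half turn about z gives the same grasp; the last joint's range is limited). The gripper opens to 87 mm and grips with 3 to 60 N. Pads are 19 mm wide; open, the fingers measure 117 mm over their backs; the gripper's body (75 mm by 190 mm) begins 51 mm behind the grasp point.
Start: joints at [-1.319, 0.527, 1.433, -0, 1.181, -0.178], TCP at [0.26, -0.568, 0.242] pointing down, gripper open.
Joint ranges: [-3.08, 3.08], [-0.75, 2.2], [0.22, 2.44], [-1.43, 4.57], [0, 2.65], [-2.85, 2.85]. Speed limits (rad/s): [2.79, 2.79, 3.14, 3.14, 3.14, 3.14].

## Interface

Orientations are given as [roll, pitch, yaw] about the fixed x, y, z axes, in that order (R = Rz(yaw) Ry(pitch) Rx(roll)).
In Python, from plant import arm gives the robot as it stands.
- The arm moves only by the tool step_arm, never from a script. Its argument "plan" is a list of rows, each a list of 7 numbers: the turn, a rotation vector about the tool's x, y, z scaled (see below), then the shift along the tool's x, y, z scaled (see below), then the gripper's target within -1 to 1 (fully open at 1, half-way at 0, shut at -1). In form: [[wx, wy, wz, tx, ty, tz, jaw], ...]. A call has 1 to 5 rows; each row is the pose to reach, as a shift and turn from the pose commanded when the call began, along the tool's axes at that moment, turning the shorter way round; what a row does not reach only later rows make up. The controller multiplies each number of a shift by 500 mm and each number of a turn by 180 degrees. A row lasts 1/10 s, in which the tool goes at most 50 mm and 8.59 degrees, less where a joint would pass 70% of its speed; a pose out of reach is approached as far as the arm can. A call with a number of a shift or a turn outside -1 to 1 is refused whole. A call with a gripper value outside its range is refused whole. The fingers move at their own pace and stop on an object; "force" is the grip in N (left out, the last holds). Time passes only in rows, so rows that repeat a pose let the fingers close. It gives the time, the measured TCP pose, the force, the opening and the grip force at its end, in the units of the state.
- arm.read_state(): the state, without advancing time (a new reading comes with each control period).
- arm.capture(name): name is "scene" or "top" or "wrist"; returns the picture (480x640x3 uint8, red, green, blue); there is no depth.
- arm.camera_info(name): a dict with "vertical_fov" (degrees; the focal length in pixels is half the picture's height over the tangent of half this angle, whatever the lens; pixels are square), "cx", "cy" (the principal point, pixels), "R" (3x3) and "t" (3): a world point X has camera coordinates R X + t. Camera axes: x right, y down, z forward; pixel columns grow to the right and rows downward; lengths in m; the calibration is good to about 2 mm. A picture is of the moment at which its call begins: read the wrist's pose just before it. camera_info takes no time and is no camera call; for the wrist camera it gives the pose at the moment of the call.
- arm.finish_job(): hands the job in; it is judged then, once.
The state is a dict: "time": time; "joint_positions": joint angles; "qvel": joint speeds; "joint_torque": joint torques, N m; "position": TCP position; "tool_rot": TCP orientation; "ft_force": force on the tool from outside, world axes, zero at the start; "moment": the same for the moment, N m; "opening": finger opening in m; "grasp_force": force on a finger pad.
Only numpy, scipy, OpenCV 4.12 (cv2) and the standard library are available. Lean on these libraries where they do the work, as an engineer would, in place of code of your own. Each camera call takes 0.05 s, during which the arm holds its last target. There are 200 camera calls.

## Working session

There is one attempt and no reset: what is moved stays moved. The work goes in short steps, Python scripts to look and compute and a tool call to move; the robot and the scene stay as the last step left them, time stands still between calls to the robot, and variables do not carry over. Pictures are saved under pics/ and viewed, at most 10 in all, crops included, and the job is handed in when it is done.

Besides the shell and the picture viewer there is one more tool, called after "Request:" as name(argument=value, ...) on one line, values as JSON. step_arm: Moves the arm, as the interface text tells. Its arguments: {"type":"object","properties":{"plan":{"type":"array","items":{"type":"array","items":{"type":"number","minimum":-1,"maximum":1}}},"force":{"type":"number"}},"required":["plan"]}

```bash
mkdir -p pics
python3 - <<'E'
from plant import arm
import cv2
print(arm.read_state())
for n in("top","scene"):
    i=arm.camera_info(n);print(n,i)
    cv2.imwrite(f"pics/{n}0.png",arm.capture(n)[:,:,::-1])
E
```

```text
{'time': 0.0, 'joint_positions': array([-1.31950286e+00,  5.28462659e-01,  1.43391493e+00, -7.11305793e-06,
        1.18141891e+00, -1.78526660e-01]), 'qvel': array([-0.00057674,  0.00012551, -0.00072161, -0.00039452,  0.00174802,
        0.00018294]), 'joint_torque': array([-5.63439007e-04, -4.40042174e+01, -1.76595801e+01,  6.32773759e-02,
        5.83300937e-02, -1.82846184e-04]), 'position': array([ 0.26027344, -0.56745052,  0.24056975]), 'tool_rot': array([-3.13942267e+00, -3.84887679e-04,  4.29822420e-01]), 'ft_force': array([0.38537713, 0.07235455, 0.59412975]), 'moment': array([ 0.00243495, -0.01687268, -0.04809474]), 'grasp_force': 0.0, 'opening': 0.08710000453878712}
top {'vertical_fov': 57.85807695372286, 'cx': 316.46501281537496, 'cy': 240.154690207873, 'R': array([[ 1.32837433e-03, -9.99992187e-01, -3.72316062e-03],
       [-9.94233055e-01, -9.21460136e-04, -1.07237042e-01],
       [ 1.07232774e-01,  3.84414029e-03, -9.94226511e-01]]), 't': array([-0.09770041,  0.51064882,  0.8812199 ])}
scene {'vertical_fov': 49.801225879096556, 'cx': 314.3743898619202, 'cy': 247.40874336326053, 'R': array([[-0.76682401, -0.64179759, -0.0087632 ],
       [-0.31687992,  0.3904127 , -0.86438709],
       [ 0.55818282, -0.66005589, -0.5027506 ]]), 't': array([0.3229517 , 0.3064464 , 0.79508011])}
```

View pics/top0.png

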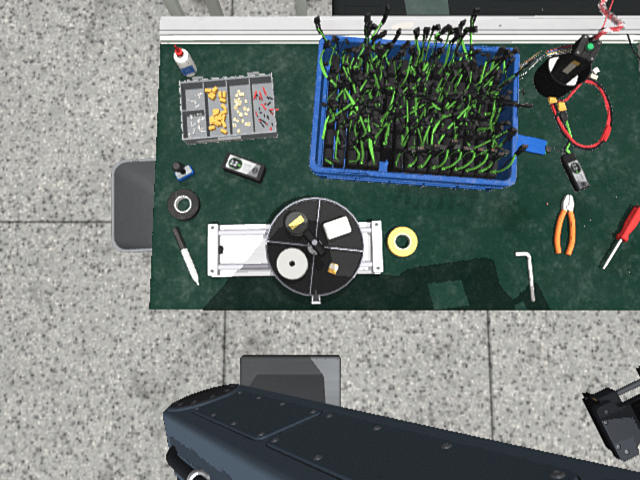

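View pics/scene0.png

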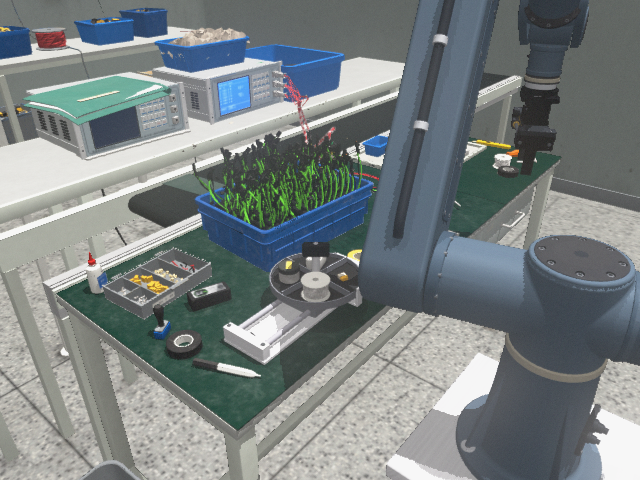

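The top view shows the carousel centred near (315,246) px, the pointer at (316,299), and the reel at (292,264). A dark-lidded tin with a yellow label is near (297,222), the foam at (339,228), and the plug at (334,268). The rail stop is at the left, near (214,250). In the scene view the arm hides part of the carousel. I'll zoom in on the top view.

```bash
cat > h.py <<'E'
from plant import arm
import cv2, numpy as np
def K(n):
    i=arm.camera_info(n);f=240/np.tan(np.radians(i["vertical_fov"]/2));return i,f
def back(n,u,v,z,i=None):
    j,f=K(n); i=i or j
    R=np.array(i["R"]);t=np.array(i["t"])
    d=R.T@np.array([(u-i["cx"])/f,(v-i["cy"])/f,1]);c=-R.T@t
    return c+d*(z-c[2])/d[2]
def proj(n,X,i=None):
    j,f=K(n); i=i or j
    p=np.array(i["R"])@X+i["t"];return f*p[:2]/p[2]+[i["cx"],i["cy"]]
E
python3 - <<'E'
from h import *
a=cv2.imread("pics/top0.png")[185:310,195:395]
cv2.imwrite("pics/c0.png",cv2.resize(a,(800,500),interpolation=cv2.INTER_CUBIC))
E
```

```text
(no output)
```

View pics/c0.png

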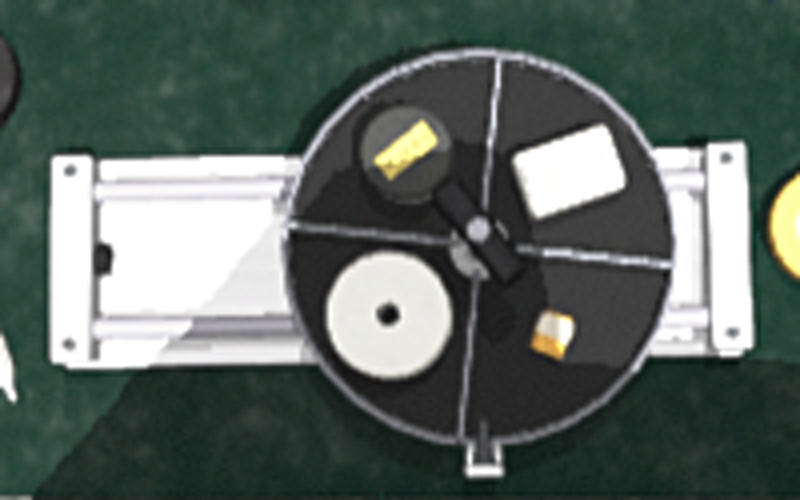

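The 4x crop shows the jar lid at (405,153), the knob's long axis from about (447,190) to (512,275), and the tray centre at about (481,246). The end-block screws are at (70,170), (69,345), (726,157) and (732,333).

Run:
```python
from h import *
b=lambda x,y,z:back("top",195+(x+.5)/4-.5,185+(y+.5)/4-.5,z)
s=[b(*p,.041) for p in((70,170),(69,345),(726,157),(732,333))]
L=(s[0]+s[1])/2;R=(s[2]+s[3])/2;d=L-R
yaw=np.arctan2(-d[0],d[1]);print("railyaw",yaw,"centre",(L+R)/2,np.linalg.norm(d))
k=b(480,231,.141);print("knob",k);print("tray",b(481,246,.064))
j=b(405,153,.089);print("jar",j,np.linalg.norm((j-k)[:2]))
e=b(447,190,.141)-b(512,275,.141);print("knob dir",np.arctan2(e[1],e[0]),"jar dir",np.arctan2(*(j-k)[1::-1]))
yv=np.array([-np.sin(yaw),np.cos(yaw)]);c=((L+R)/2)[:2]
print("pos along rail from centre",(k[:2]-c)@yv,"across",(k[:2]-c)@[yv[1],-yv[0]])
for q in ((387,315),(570,173),(553,333)): print(b(*q,.08))
print("tapeY",back("top",402,242,.01),"knobpos vs bound",yv)
```

```text
railyaw 0.02002407734901167 centre [ 0.49441421 -0.05182567  0.041     ] 0.3392460824739388
knob [ 0.49440822 -0.09420624  0.141     ]
tray [ 0.49476019 -0.09409557  0.064     ]
jar [ 0.53809308 -0.05700333  0.089     ] 0.05737964864851919
knob dir 0.6518767624950782 jar dir 0.7054339050970656
pos along rail from centre -0.042371947741855535 across -0.0008545668960531018
[ 0.4592705  -0.04823312  0.08      ]
[ 0.52951195 -0.13811418  0.08      ]
[ 0.45055849 -0.12950351  0.08      ]
tapeY [ 0.50883836 -0.2792218   0.01      ] knobpos vs bound [-0.02002274  0.99979952]
```

```bash
cat >> h.py <<'E'
from scipy.spatial.transform import Rotation as Ro
def need(x,y,z,psi):
    s=arm.read_state();R=Ro.from_euler("xyz",s["tool_rot"])
    T=Ro.from_euler("xyz",[np.pi,0,psi])
    w=(R.inv()*T).as_rotvec()/np.pi; t=R.inv().apply(np.array([x,y,z])-s["position"])/.5
    print("t",round(s["time"],2),"pos",s["position"].round(4),"rot",s["tool_rot"].round(3),"F",s["ft_force"].round(1),"grip",s["grasp_force"],s["opening"].round(4))
    print("NEED",w.round(4),t.round(4))
E
python3 -c "
from h import *
need(.4945,-.094,.24,.66)
for u in(320,400,510):print(back('top',u,180,.12),back('top',u,150,.2))"
```

```text
Traceback (most recent call last):
  File "h.py", line 18, in need
    print("t",round(s["time"],2),"pos",s["position"].round(4),"rot",s["tool_rot"].round(3),"F",s["ft_force"].round(1),"grip",s["grasp_force"],s["opening"].round(4))
                                                                                                                                              ^^^^^^^^^^^^^^^^^^
AttributeError: 'float' object has no attribute 'round'
```

Request:
step_arm(plan=[[0,0,-0.0146,0.078,-0.063,0,1],[0,0,-0.03,0.156,-0.126,0,1],[0,0,-0.044,0.234,-0.189,0,1],[0,0,-0.058,0.312,-0.252,0,1],[0,0,-0.073,0.39,-0.316,0,1]])

```text
time: 0.6
position: [0.3718, -0.3421, 0.2412]
tool_rot: [-3.141, -0.0, 0.66]
ft_force: [1.4, -1.0, 0.1]
opening: 0.0869
grasp_force: 0.0
```

```bash
python3 -c "
from h import *
need(.4945,-.094,.24,.66)"
```

```text
Traceback (most recent call last):
  File "h.py", line 18, in need
    print("t",round(s["time"],2),"pos",s["position"].round(4),"rot",s["tool_rot"].round(3),"F",s["ft_force"].round(1),"grip",s["grasp_force"],s["opening"].round(4))
                                                                                                                                              ^^^^^^^^^^^^^^^^^^
AttributeError: 'float' object has no attribute 'round'
```

```bash
sed -i 's/s\["opening"\].round(4)/round(s["opening"],4)/' h.py; python3 -c "
from h import *
need(.4945,-.094,.24,.66)
for u in(320,400,510):print(back('top',u,180,.12),back('top',u,150,.2))"
```

```text
t 0.6 pos [ 0.3718 -0.3421  0.2412] rot [-3.141 -0.     0.66 ] F [ 1.4 -1.   0.1] grip 0.0 0.0869
NEED [-0.0002 -0.0001  0.0001] [ 0.4982 -0.2415  0.0027]
[ 0.61607239 -0.10406664  0.12      ] [ 0.64907946 -0.10370197  0.2       ]
[ 0.61613289 -0.25642093  0.12      ] [ 0.64909702 -0.24206467  0.2       ]
[ 0.61621594 -0.46556021  0.12      ] [ 0.64912112 -0.43199504  0.2       ]
```

Request:
step_arm(plan=[[0,0,0,0.083,-0.04,0,1],[0,0,0,0.166,-0.08,0,1],[0,0,0,0.249,-0.12,0,1],[0,0,0,0.332,-0.161,0,1],[0,0,0,0.415,-0.201,0,1]])

```text
time: 1.1
position: [0.4742, -0.1357, 0.2414]
tool_rot: [-3.141, 0.0, 0.659]
ft_force: [0.9, -1.4, 0.9]
opening: 0.0871
grasp_force: 0.0
```

Request:
step_arm(plan=[[0,0,0,0.04,-0.02,0,1],[0,0,0,0.083,-0.04,0,1],[0,0,0,0.083,-0.04,0,1],[0,0,0,0.083,-0.04,0,1]])

```text
time: 1.5
position: [0.4942, -0.0961, 0.2413]
tool_rot: [-3.141, 0.001, 0.661]
ft_force: [-0.7, -0.6, 0.3]
opening: 0.0869
grasp_force: 0.0
```

Run:
```python
from h import *
need(.4945,-.094,.24,.66)
i=arm.camera_info("wrist");cv2.imwrite("pics/w0.png",arm.capture("wrist")[:,:,::-1])
import pickle;pickle.dump(i,open("w0.pkl","wb"))
print(proj("wrist",np.array([.4945,-.094,.141]),i))
```

```text
t 1.5 pos [ 0.4942 -0.0961  0.2413] rot [-3.141e+00  1.000e-03  6.610e-01] F [-0.7 -0.6  0.3] grip 0.0 0.0869
NEED [-0.0001  0.0003  0.0002] [ 0.003  -0.003   0.0025]
[314.80314423 248.77030789]
```

View pics/w0.png

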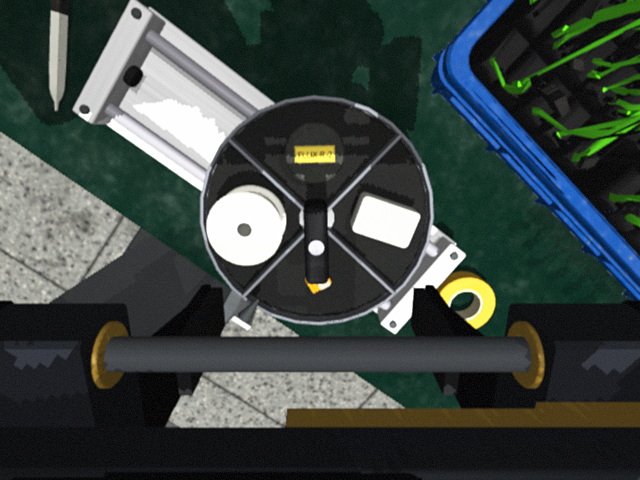

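The wrist view shows the knob upright in the picture, from (316,200) to (316,281), with its centre dot at (316,248), as predicted. The FLUX label at (315,153) is in line with the knob, so jar direction = knob direction ≈ 0.66. Now I'll descend and grip.

Request:
step_arm(plan=[[0,0,0,0.003,-0.002,0.05,1],[0,0,0,0.003,-0.002,0.1,1],[0,0,0,0.003,-0.002,0.15,1],[0,0,0,0.003,-0.002,0.2,1],[0,0,0,0.003,-0.002,0.227,1]])

```text
time: 2.05
position: [0.4936, -0.0957, 0.1262]
tool_rot: [-3.139, 0.002, 0.657]
ft_force: [-0.5, -0.6, -0.3]
opening: 0.0871
grasp_force: 0.0
```

Request:
step_arm(plan=[[0,0,0,0,0,0,0],[0,0,0,0,0,0,-0.5],[0,0,0,0,0,0,-1],[0,0,0,0,0,0,-1],[0,0,0,0,0,0,-1]], force=30)

```text
time: 2.55
position: [0.4955, -0.0949, 0.1289]
tool_rot: [3.14, -0.001, 0.659]
ft_force: [-0.2, -0.9, -0.4]
opening: 0.0552
grasp_force: 0.0
```

Request:
step_arm(plan=[[0,0,0,0,0,0,-1],[0,0,0,0,0,0,-1],[0,0,0,0,0,0,-1],[0,0,0,0,0,0,-1],[0,0,0,0,0,0,-1]])

```text
time: 3.05
position: [0.4948, -0.0944, 0.128]
tool_rot: [-3.141, 0.0, 0.659]
ft_force: [1.3, -0.3, 0.0]
opening: 0.0157
grasp_force: 29.9
```

```bash
python3 -c "
from h import *
s=arm.read_state();p=s['position'];y=.02
need(p[0]-.110*np.sin(y),p[1]+.110*np.cos(y),p[2],s['tool_rot'][2])"
```

```text
t 3.05 pos [ 0.4948 -0.0944  0.128 ] rot [-3.141  0.     0.659] F [ 1.3 -0.3  0. ] grip 29.923885194584727 0.0157
NEED [-0.0002  0.0001 -0.    ] [ 1.312e-01 -1.766e-01  1.000e-04]
```

Request:
step_arm(plan=[[0,0,0,0.0179,-0.0241,0,-1],[0,0,0,0.0358,-0.0482,0,-1],[0,0,0,0.0537,-0.0722,0,-1],[0,0,0,0.0716,-0.0963,0,-1],[0,0,0,0.0894,-0.1204,0,-1]])

```text
time: 3.55
position: [0.4933, -0.0185, 0.128]
tool_rot: [-3.142, 0.0, 0.66]
ft_force: [-1.0, -3.5, -1.4]
opening: 0.0156
grasp_force: 29.9
```

Request:
step_arm(plan=[[0,0,0,0.012,-0.016,0,-1],[0,0,0,0.0238,-0.0321,0,-1],[0,0,0,0.036,-0.0482,0,-1],[0,0,0,0.042,-0.0562,0,-1],[0,0,0,0.042,-0.0562,0,-1]])

```text
time: 4.05
position: [0.4926, 0.017, 0.128]
tool_rot: [-3.14, -0.001, 0.659]
ft_force: [0.6, 3.6, 0.8]
opening: 0.0158
grasp_force: 30.0
```

Request:
step_arm(plan=[[0,0,0,0.006,-0.008,0,-1],[0,0,0,0.012,-0.016,0,-1],[0,0,0,0.012,-0.016,0,-1]])

```text
time: 4.35
position: [0.4925, 0.0259, 0.128]
tool_rot: [-3.141, 0.0, 0.659]
ft_force: [-1.4, 0.9, -1.0]
opening: 0.0158
grasp_force: 29.9
```

Request:
step_arm(plan=[[0,0,0,0.0024,-0.0032,0,-1],[0,0,0,0.0048,-0.0064,0,-1],[0,0,0,0.0048,-0.0064,0,-1]])

```text
time: 4.65
position: [0.4924, 0.0293, 0.128]
tool_rot: [-3.141, 0.001, 0.659]
ft_force: [-3.6, -3.3, -0.6]
opening: 0.0158
grasp_force: 29.9
```

Request:
step_arm(plan=[[0,0,0,0.0024,-0.0032,0,-1],[0,0,0,0.0048,-0.0064,0,-1],[0,0,0,0.0048,-0.0064,0,-1],[0,0,0,0.0048,-0.0064,0,-1]])

```text
time: 5.05
position: [0.4925, 0.0297, 0.128]
tool_rot: [3.137, 0.005, 0.662]
ft_force: [-3.5, -17.9, -0.4]
opening: 0.0161
grasp_force: 30.0
```

Request:
step_arm(plan=[[0,0,0,0.0024,-0.0032,0,-1],[0,0,0,0.0024,-0.0032,0,-1],[0,0,0,0.0024,-0.0032,0,-1]])

```text
time: 5.35
position: [0.4925, 0.0298, 0.128]
tool_rot: [3.135, 0.007, 0.664]
ft_force: [-5.4, -25.0, -1.4]
opening: 0.016
grasp_force: 30.0
```

Request:
step_arm(plan=[[0,0,-0.02,-0.0024,0.0032,0,-1],[0,0,-0.06,-0.0024,0.0032,0,-1],[0,0,-0.1,-0.0024,0.0032,0,-1],[0,0,-0.14,-0.0024,0.0032,0,-1],[0,0,-0.18,-0.0024,0.0032,0,-1]], force=40)

```text
time: 5.85
position: [0.4931, 0.0292, 0.128]
tool_rot: [3.139, 0.006, 1.232]
ft_force: [-3.7, -18.3, -2.6]
opening: 0.0156
grasp_force: 40.0
```

Request:
step_arm(plan=[[0,0,-0.04,0,0,0,-1],[0,0,-0.08,0,0,0,-1],[0,0,-0.12,0,0,0,-1],[0,0,-0.16,0,0,0,-1],[0,0,-0.2,0,0,0,-1]])

```text
time: 6.35
position: [0.4939, 0.0292, 0.128]
tool_rot: [-3.142, 0.007, 1.86]
ft_force: [-1.3, -18.7, -1.9]
opening: 0.0162
grasp_force: 40.0
```

Request:
step_arm(plan=[[0,0,-0.04,0,0,0,-1],[0,0,-0.08,0,0,0,-1],[0,0,-0.12,0,0,0,-1],[0,0,-0.16,0,0,0,-1],[0,0,-0.2,0,0,0,-1]])

```text
time: 6.85
position: [0.4946, 0.0297, 0.128]
tool_rot: [-3.139, 0.006, 2.488]
ft_force: [-0.2, -15.8, -4.3]
opening: 0.0159
grasp_force: 40.0
```

Request:
step_arm(plan=[[0,0,-0.04,0,0,0,-1],[0,0,-0.08,0,0,0,-1],[0,0,-0.12,0,0,0,-1],[0,0,-0.16,0,0,0,-1],[0,0,-0.2,0,0,0,-1]])

```text
time: 7.35
position: [0.4948, 0.0304, 0.128]
tool_rot: [-3.137, 0.004, 3.115]
ft_force: [1.1, -13.0, -5.0]
opening: 0.0159
grasp_force: 40.0
```

Request:
step_arm(plan=[[0,0,-0.016,0,0,0,-1],[0,0,-0.016,0,0,0,-1],[0,0,-0.016,0,0,0,-1],[0,0,-0.016,0,0,0,-1]])

```text
time: 7.75
position: [0.4948, 0.0305, 0.128]
tool_rot: [-3.137, 0.004, -3.122]
ft_force: [0.5, -14.0, -4.8]
opening: 0.016
grasp_force: 40.0
```

Run:
```python
from h import *
need(.4935,.0292,.128,3.16)
for n in("top","wrist"):
    cv2.imwrite(f"pics/{n}1.png",arm.capture(n)[:,:,::-1])
i=arm.camera_info("wrist");import pickle;pickle.dump(i,open("w1.pkl","wb"))
a=cv2.imread("pics/top1.png")[185:310,150:350]
b=cv2.imread("pics/wrist1.png")
cv2.imwrite("pics/c1.png",np.hstack([cv2.resize(a,(400,250)),cv2.resize(b,(400,250))]))
```

```text
t 7.75 pos [0.4948 0.0305 0.128 ] rot [-3.137  0.004 -3.122] F [  0.5 -14.   -4.8] grip 40.03856850089505 0.016
NEED [-0.0015  0.0013  0.0004] [ 0.0027 -0.0025 -0.    ]
```

View pics/wrist1.png

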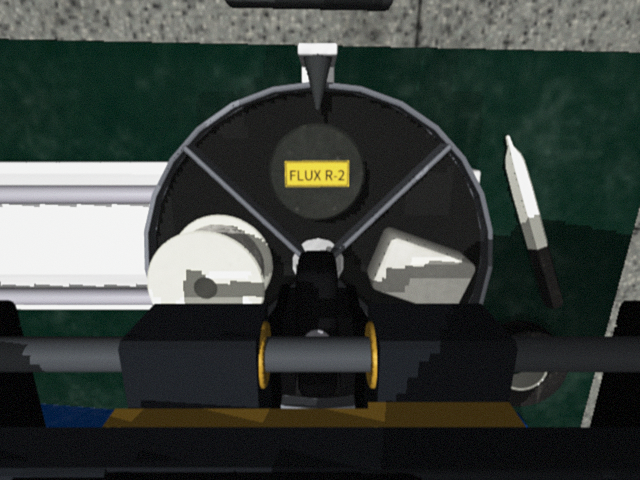

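View pics/c1.png

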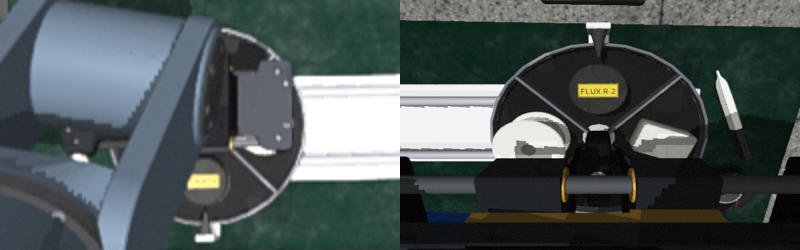

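The wrist view shows the FLUX jar centred at (318,172) and the pointer tip at (318,105), so they are in line. The carriage is pressed to the stop with about 14 N and the grip is steady at 40 N.

Run:
```python
from h import *
s=arm.read_state();print(s["qvel"].round(4),s["grasp_force"])
print(back("wrist",318,172,.089)-back("wrist",318,105,.075))
print(arm.finish_job())
```

```text
[-0.0001 -0.0004  0.0011  0.0008  0.001   0.0008] 40.03863642923534
[0.03039699 0.00067876 0.014     ]
the job is handed in; nothing more can be done
None
```

The job is handed in: the carriage is pressed against its left stop, the flux jar is within about 1 mm of the pointer line along the rail by the wrist camera, and the knob is still gripped at 40 N; the judge's verdict was not shown.

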